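Spin the trued wheel and brake it on the pointer

ROBOT

A 6-joint arm with a two-finger parallel gripper is mounted at the origin on the work surface. World frame = base frame: x ahead of the robot, y to its left, z up, the work surface at z = 0. Lengths are in m, angles in degrees, forces in N, time in s.
With the tool pointing down it reaches from about 0.4 to 0.825 m from the base axis. Payload 7 kg.
Tool frame: the origin (TCP) lies between the finger pads; the fingertips stand 22 mm ahead of it and the grasp point (between the pads) lies 3 mm ahead of it; z points along the fingers, y is the line along which they close (so a half turn about z gives the same grasp; the last joint's range is limited). The gripper opens to 88 mm and grips with 3 to 60 N. Pads are 19 mm wide; open, the fingers measure 130 mm over their backs; the gripper's body (78 mm by 193 mm) begins 47 mm behind the grasp point.
Start: joints at [81.48, 20.546, 0.682, 0, -70.136, -16.507], TCP at [0.286, 0.612, 0.249] pointing down, gripper open.
Joint ranges: [-176.03, 176.03], [-82.01, 121.73], [-58.28, 71.71], [-173.87, 95.51], [-174.79, -0.11], [-173.66, 173.66]. Speed limits (degrees/s): [136.94, 136.94, 172.46, 180, 180, 180].

INTERFACE

Orientations are given as [roll, pitch, yaw] about the fixed x, y, z axes, in that order (R = Rz(yaw) Ry(pitch) Rx(roll)).
In Python, from plant import ctrl gives the robot as it stands.
- The arm moves only by the tool apply_moves, never from a script. Its argument "targets" is a list of rows, each an object with "travel": the shift along the tool's x, y, z in mm, a list of three; "roll": the turn about the tool's z in degrees; "jaw": the finger opening in mm, from 0 to 87.6. In form: [{"travel": [tx, ty, tz], "roll": roll, "jaw": jaw}, ...]. A call has 1 to 10 rows; each row shifts and turns the commanded pose from where the row before left it, along the tool's axes as they then stand; what a row does not reach is not made up. A row lasts 1/10 s, in which the tool goes at most 50 mm and 8.59 degrees, less where a joint would pass 70% of its speed; a pose out of reach is approached as far as the arm can. A call with a gripper value outside its range is refused whole. The fingers move at their own pace and stop on an object; the grip force is fixed at half the most. Time passes only in rows, so rows that do not move let the fingers close. It gives the time, the measured TCP pose, the force, the opening and the grip force at its end, in the units of the state.
- ctrl.get_obs(): the state, without advancing time (a new reading comes with each control period).
- ctrl.snapshot(name): name is "scene" or "top"; returns the picture (384x512x3 uint8, red, green, blue); there is no depth.
- ctrl.calibration(name): a dict with "K" (3x3 intrinsics, pixels), "extrinsics" (4x4, takes a point from camera to world coordinates). Camera axes: x right, y down, z forward; pixel columns grow to the right and rows downward; lengths in m; the calibration is good to about 2 mm. A picture is of the moment at which its call begins. calibration takes no time and is no camera call.
- ctrl.close_job(): hands the job in; it is judged then, once.
The state is a dict: "clock": time; "joint_pos": joint angles; "qvel": joint speeds; "tau": joint torques, N m; "tool_pos": TCP position; "orientation": TCP orientation; "force": force on the tool from outside, world axes, zero at the start; "moment": the same for the moment, N m; "opening": finger opening in m; "gripper_force": force on a finger pad.
Only numpy, scipy, OpenCV 4.12 (cv2) and the standard library are available. Lean on these libraries where they do the work, as an engineer would, in place of code of your own. Each camera call takes 0.05 s, during which the arm holds its last target. There are 200 camera calls.

TASK

A small bicycle wheel lies flat on a bench stand, free to turn. Flick it spinning counter-clockwise as seen from above and let its reflector run freely past the stand's pointer at least twice; then, while it is still turning, brake it with a fingertip on the tyre so that it comes to rest in one go with the reflector in line with the pointer (letting it stop elsewhere and nudging it there afterwards does not count). Keep the fingertip there and finish with it still resting on the tyre, holding the wheel; do not lift the wheel or disturb the other things on the bench.

Things in the scene. Friction and masses are not known exactly. Their poses are not given: they have to be found in the camera images.
- stand: Fixed bench stand under the wheel: grey base 170 x 150 x 14 mm, and on its +x side a low arm with a thin upright 166 mm from the centre bearing the pointer, a level steel cone whose tip points inwards, 132 mm off centre, 94 mm up. Pointer and upright stay outside the tyre and no higher than 104 mm. Origin: on the bench, on the wheel's vertical turning axis; x points from the axis to the pointer.
- tyre: Black rubber tyre, a level flat-sided ring: outer diameter 250 mm, inner 176 mm, 45 mm thick; flat upper face 103.5 mm above the bench, on which a finger can slide freely all round (rim, spokes, reflector inside lie lower). Origin: on the axis at its underside, x towards the reflector. Grips like rubber (friction near 1). Wheel about 0.6 kg, inertia 0.005 kg m2; its axle only sits in the stand.
- wheel (a joint): Turning angle of the wheel, rad, counter-clockwise from above positive, endless (counts on past full turns): 0, 6.28, 12.57, ... = reflector at the pointer. It starts between 0.6 and 4.2, so the second passing of the pointer is at 12.57. The bearing is nearly free: 3 rad/s falls to 1 rad/s in roughly 13 s.
- reflector (a point): Mark on the wheel: the point on the tyre's upper face 105 mm from the axis (middle of the ring), straight outwards from the spoke reflector, a white plate 40 x 44 x 10 mm among the spokes, its centre 60 mm from the axis, its top about 3 mm below the tyre's upper face. The thin black valve stem opposite is not the mark.
- pointer (a point): Where the mark must stop: the point 105 mm from the axis, at the height of the tyre's upper face, on the line from the axis to the pointer's tip. Does not turn with the wheel.
- hub (a point): Centre of the wheel on its axis, at the height of the tyre's upper face (103.5 mm above the bench). The axle's end nut there, 18 mm wide, stands 7 mm higher.
- bearing_cup: Steel bearing ring, 44 mm across, 14 mm high, lying near the stand: leave alone. Origin under its centre.
- tape_measure: Black tape measure, 66 x 36 x 58 mm, standing near the stand: leave alone. Origin under its centre.
- socket: Steel socket, 26 mm across, 45 mm high, upright near the stand: leave alone. Origin under its centre.
- pedal: Black bicycle pedal, 92 x 70 x 25 mm with a 45 mm spindle, lying near the stand: leave alone. Origin under its centre.
- screwdriver: Screwdriver lying to the robot's right: leave alone. Origin under its centre.
- spray_can: Spray can, 64 mm across, 190 mm high, to the robot's left: leave alone. Origin under its centre.
- flap_disc: Grinding disc, 114 mm across, 14 mm thick, to the robot's left: leave alone. Origin under its centre.
- wrench: Wrench lying to the robot's right: leave alone. Origin under its centre.

How it is judged:
By the outcome, as a careful person would: the job done as asked, in the order asked, and still so for the second after the job is handed in, while the arm keeps its last pose, push and grip.
It also fails if it takes over 67 s, if anything falls off the work surface, if the arm or the gripper's body presses on something with over 40 N, if the wrist force passes 120 N, or if a joint passes its speed limit or range.

## Working session

There is one attempt and no reset: what is moved stays moved. The work goes in short steps, Python scripts to look and compute and a tool call to move; the robot and the scene stay as the last step left them, time stands still between calls to the robot, and variables do not carry over. Pictures are saved under pics/ and viewed, at most 10 in all, crops included, and the job is handed in when it is done.

Besides the shell and the picture viewer there is one more tool, called after "Emit:" as name([rows], argument=value, ...), one row to a line, values as JSON. apply_moves: Moves the arm, as the interface text tells. Its arguments: {"type":"object","properties":{"targets":{"type":"array","items":{"type":"object","properties":{"travel":{"type":"array","items":{"type":"number"}},"roll":{"type":"number"},"jaw":{"type":"number"}}}}},"required":["targets"]}

```bash
mkdir -p pics; python3 - <<'E'
from plant import ctrl
import cv2,numpy as np
np.set_printoptions(precision=4,suppress=True)
for n in("scene","top"):
    cv2.imwrite(f"pics/{n}0.png",ctrl.snapshot(n)[:,:,::-1]); c=ctrl.calibration(n);print(c["K"],c["extrinsics"])
print(ctrl.get_obs())
E
```

```text
[[414.7992   0.     257.568 ]
 [  0.     414.7992 189.1691]
 [  0.       0.       1.    ]] [[-0.1986  0.5925 -0.7807  1.7048]
 [ 0.9801  0.1133 -0.1633  0.2321]
 [-0.0084 -0.7975 -0.6032  0.937 ]
 [ 0.      0.      0.      1.    ]]
[[466.7851   0.     256.2416]
 [  0.     466.7851 194.8988]
 [  0.       0.       1.    ]] [[ 0.0075 -0.991   0.1335  0.3914]
 [-1.     -0.0079 -0.003   0.0094]
 [ 0.0041 -0.1335 -0.991   1.4811]
 [ 0.      0.      0.      1.    ]]
{'clock': 0.1, 'joint_pos': array([ 81.4802,  20.5873,   0.6398,  -0.0156, -70.1363, -16.508 ]), 'qvel': array([-0.0191, -0.1276,  0.1565, -0.0085, -0.0113, -0.0624]), 'tau': array([ -0.0012, -58.4162,  29.3751,   7.0155,   0.0102,  -0.    ]), 'tool_pos': array([0.2854, 0.6113, 0.2477]), 'orientation': array([179.9155,  -0.0098, -25.0331]), 'force': array([-0.2295,  0.9496, -0.6879]), 'moment': array([0.0427, 0.0037, 0.0053]), 'gripper_force': 0.0, 'opening': 0.08753172760464893}
```

View pics/top0.png

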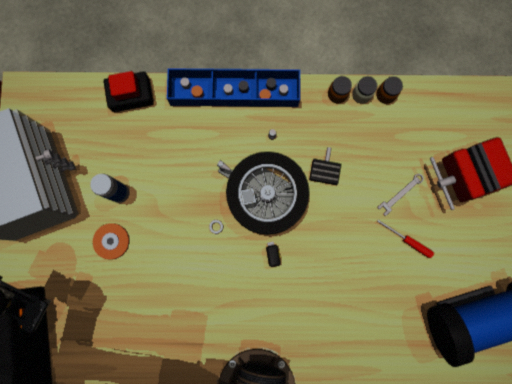

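View pics/scene0.png

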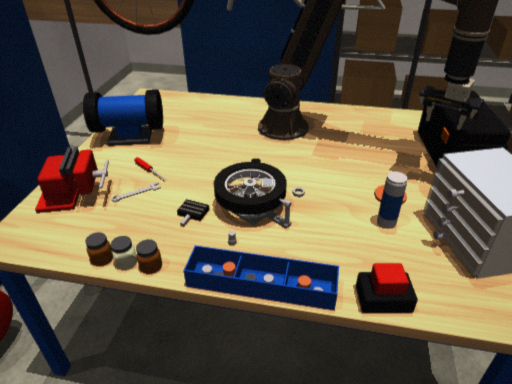

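The top view shows the wheel at about (267,193), the stand arm and pointer at about (224,168), and a white plate near (247,198). I'll enlarge this area and measure it.

```bash
cat > h.py <<'E'
from plant import ctrl
import cv2,numpy as np
np.set_printoptions(precision=4,suppress=True)
C={n:ctrl.calibration(n) for n in("scene","top")}
def world(n,u,v,z):
    c=C[n];E=c["extrinsics"];d=E[:3,:3]@np.linalg.solve(c["K"],[u,v,1.]);o=E[:3,3]
    return o+d*(z-o[2])/d[2]
def pix(n,p):
    c=C[n];E=c["extrinsics"];q=c["K"]@(E[:3,:3].T@(np.asarray(p)-E[:3,3]));return q[:2]/q[2]
E
python3 - <<'E'
from h import *
im=cv2.imread("pics/top0.png")
cv2.imwrite("pics/crop0.png",cv2.resize(im[125:275,200:350],(600,600),interpolation=cv2.INTER_CUBIC))
g=im.max(2); m=(g<45).astype(np.uint8); m[:140]=0;m[245:]=0;m[:,:215]=0;m[:,312:]=0
n,l,s,c=cv2.connectedComponentsWithStats(m); k=1+s[1:,4].argmax()
ct,_=cv2.findContours((l==k).astype(np.uint8),cv2.RETR_EXTERNAL,cv2.CHAIN_APPROX_NONE)
ct=max(ct,key=len);e=cv2.fitEllipse(ct);print(s[k],e,world("top",*e[0],.1035))
p=np.array([world("top",*q[0],.1035)[:2] for q in ct]);print(cv2.minEnclosingCircle((p*1000).astype(np.float32)))
E
```

```text
[ 227  152   82   83 2508] ((267.2201232910156, 192.7553253173828), (80.80636596679688, 81.23202514648438), 143.7499542236328) [ 0.5836 -0.0275  0.1035]
((585.161376953125, -25.93075180053711), 124.28846740722656)
```

View pics/crop0.png

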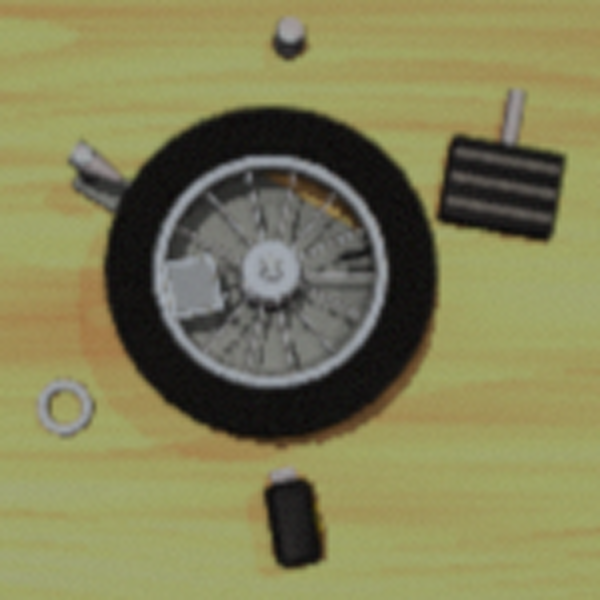

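The crop shows the hub at (270,271), the reflector plate at (193,285), and the pointer with its upright from (82,152) to (125,185). I'll zoom in on the pointer in both cameras.

```bash
python3 - <<'E'
from h import *
a=cv2.imread("pics/top0.png")[150:200,205:255];b=cv2.imread("pics/scene0.png")[160:235,205:305]
o=np.zeros((600,800,3),np.uint8);o[:400,:400]=cv2.resize(a,(400,400),interpolation=cv2.INTER_CUBIC)
o[:300,400:]=cv2.resize(b,(400,300),interpolation=cv2.INTER_CUBIC)
c=cv2.imread("pics/scene0.png")[190:230,265:301];o[300:,400:670]=cv2.resize(c,(270,300),interpolation=cv2.INTER_CUBIC)
cv2.imwrite("pics/crop1.png",cv2.convertScaleAbs(o,alpha=1.3))
hub=np.array([.584,-.027])
def show(n,u,v,z):
    w=world(n,u,v,z)[:2]-hub;print(n,u,v,np.hypot(*w),np.degrees(np.arctan2(w[1],w[0])))
show("top",200+193/4,125+285/4,.1); show("top",220.5,163,.1);show("top",231.5,171,.094)
print(world("top",200+270/4-.4,125+270/4-.4,.1105))
E
```

```text
top 248.25 196.25 0.057065348659459295 100.96234589372598
top 220.5 163 0.16666354941039058 57.51976622665106
top 231.5 171 0.12628810219424924 58.27384238818049
[ 0.5846 -0.0269  0.1105]
```

View pics/crop1.png

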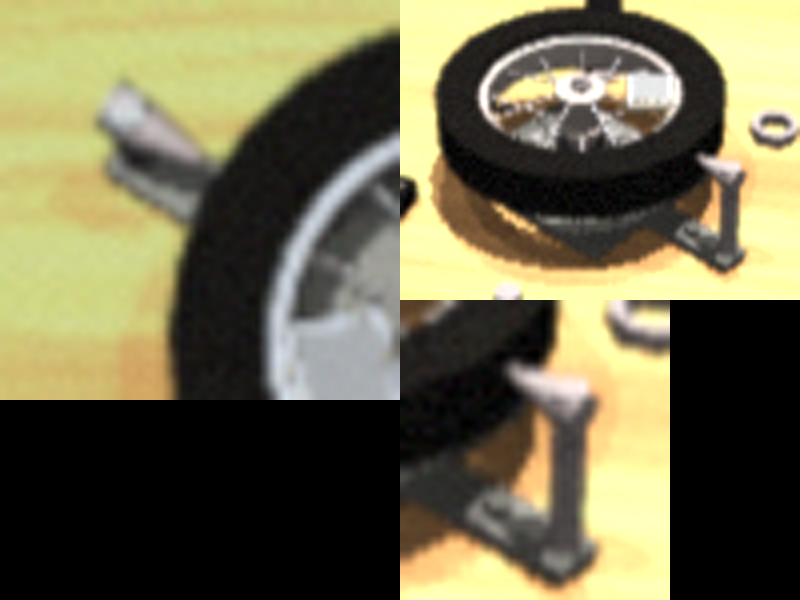

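Measured: hub at (0.5845, -0.027), pointer azimuth about 57.5° and reflector about 101°, so the wheel angle is about 0.76 rad. This fits the 60 mm and 166 mm radii given. I'll touch the tyre on the robot side (azimuth 180°), with the tool's y tangential. First I turn to yaw 0 and move above it.

Emit:
apply_moves([
  {"travel": [0,0,0],"roll": -8.3,"jaw": 0},
  {"travel": [0,0,0],"roll": -8.3,"jaw": 0},
  {"travel": [0,0,0],"roll": -8.4,"jaw": 0},
  {"travel": [12.5,36,0],"roll": 0,"jaw": 0},
  {"travel": [12.5,36,0],"roll": 0,"jaw": 0},
  {"travel": [12.5,36,0],"roll": 0,"jaw": 0},
  {"travel": [12.5,36,0],"roll": 0,"jaw": 0},
  {"travel": [12.5,36,0],"roll": 0,"jaw": 0},
  {"travel": [12.5,36,0],"roll": 0,"jaw": 0},
  {"travel": [12.5,36,0],"roll": 0,"jaw": 0},
])

```text
clock: 1.1
tool_pos: [0.373, 0.3578, 0.2483]
orientation: [180.0, 0.0, -0.0]
force: [0.7, 0.4, 0.4]
opening: 0.0136
gripper_force: 0.0
```

Emit:
apply_moves([
  {"travel": [12.5,36,0],"roll": 0,"jaw": 0},
  {"travel": [12.5,36,0],"roll": 0,"jaw": 0},
  {"travel": [12.5,36,0],"roll": 0,"jaw": 0},
  {"travel": [12.5,36,0],"roll": 0,"jaw": 0},
  {"travel": [12.5,36,0],"roll": 0,"jaw": 0},
  {"travel": [12.5,36,0],"roll": 0,"jaw": 0},
  {"travel": [12.5,36,10],"roll": 0,"jaw": 0},
  {"travel": [12.5,36,20],"roll": 0,"jaw": 0},
  {"travel": [12.5,20,20],"roll": 0,"jaw": 0},
  {"travel": [0,0,0],"roll": 0,"jaw": 0},
])

```text
clock: 2.1
tool_pos: [0.4843, 0.0488, 0.1957]
orientation: [179.9, 0.3, -0.2]
force: [-0.6, -0.8, -0.4]
opening: 0.0003
gripper_force: 0.0
```

Emit:
apply_moves([
  {"travel": [1,15,30],"roll": 0,"jaw": 0},
  {"travel": [0,15,30],"roll": 0,"jaw": 0},
  {"travel": [0,0,5],"roll": 0,"jaw": 0},
  {"travel": [0,0,0],"roll": 0,"jaw": 0},
])

```text
clock: 2.5
tool_pos: [0.486, 0.0216, 0.1333]
orientation: [179.9, 0.1, -0.0]
force: [-0.3, 0.3, 0.5]
opening: 0.0003
gripper_force: 0.0
```

```bash
cat >> h.py <<'E'
HUB=np.array([.5845,-.027]); PTR=np.radians(57.7)
A=np.radians(np.arange(0,360,1.)); R=np.linspace(.042,.077,24)
def polar(n,im,z=.1005):
    P=np.array([[pix(n,[HUB[0]+r*np.cos(a),HUB[1]+r*np.sin(a),z]) for r in R] for a in A]).astype(np.float32)
    return cv2.remap(im,P,None,cv2.INTER_LINEAR)
def angle(n,im):
    p=polar(n,im).min(2).astype(float)      # white: all channels high
    s=np.minimum(p,200).mean(1)-1.0*p.std(1)
    w=np.ones(35)/35; sc=np.convolve(np.r_[s[-17:],s,s[:17]],w,'valid')
    k=sc.argmax(); i=np.arange(k-30,k+31); wt=np.clip(s[i%360]-(sc.max()+np.median(s))/2,0,None)
    a=np.radians((wt*i).sum()/wt.sum()); return np.degrees((a-PTR)%(2*np.pi)),sc.max(),np.sort(sc)[180]
def shot():
    t=ctrl.get_obs()["clock"];return t,{n:ctrl.snapshot(n) for n in C}
E
python3 - <<'E'
from h import *
for n in C: print(n,angle(n,cv2.imread(f"pics/{n}0.png")))
t,d=shot()
for n in C: print(n,angle(n,d[n]))
o=ctrl.get_obs();print(o["tool_pos"],o["force"],o["clock"])
v=[cv2.resize(d[n][b:b+150,a:a+100][:,:,::-1],(400,600)) for n,a,b in(("top",215,120),("scene",205,100))]
cv2.imwrite("pics/look.png",np.hstack(v))
w=world("scene",279.3,198.7,.094)[:2]-HUB;print(np.hypot(*w),np.degrees(np.arctan2(w[1],w[0])))
E
```

```text
scene (np.float64(42.327999424667944), np.float64(171.23359575152122), np.float64(64.83723300561097))
top (np.float64(43.261964089088316), np.float64(127.11264728563702), np.float64(79.14163760669177))
scene (np.float64(42.690824293459556), np.float64(172.5371420893076), np.float64(65.03661027507025))
top (np.float64(190.32630293744282), np.float64(105.03706987760167), np.float64(60.37502940656743))
[0.4872 0.0224 0.1349] [ 0.483  -0.4167 -0.8536] 2.6
0.1293411915223915 59.02949671254199
```

View pics/look.png

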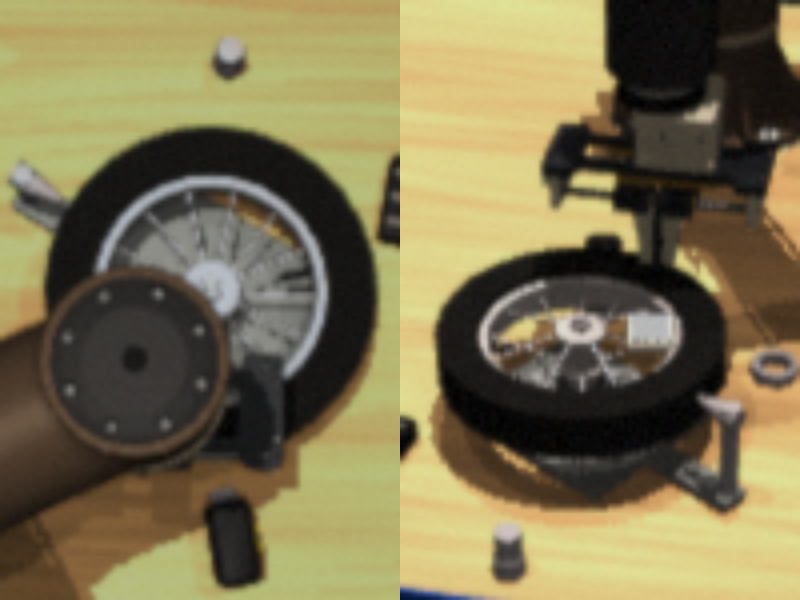

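The scene view shows the whole wheel, with the fingertip over the tyre's near side. The plate is at (650,330) and the pointer tip at (700,400) in the right half. Next I'll bring the fingertip down gently to find contact.

Emit:
apply_moves([
  {"travel": [0,0,5],"roll": 0,"jaw": 0},
  {"travel": [0,0,3],"roll": 0,"jaw": 0},
  {"travel": [0,0,0],"roll": 0,"jaw": 0},
])

```text
clock: 2.9
tool_pos: [0.4864, 0.0219, 0.1257]
orientation: [-180.0, -0.0, 0.0]
force: [0.1, 0.2, 2.1]
opening: 0.0005
gripper_force: 0.3
```

Emit:
apply_moves([
  {"travel": [0,0,1],"roll": 0,"jaw": 0},
  {"travel": [0,0,0],"roll": 0,"jaw": 0},
])

```text
clock: 3.1
tool_pos: [0.4862, 0.0217, 0.1249]
orientation: [-180.0, -0.0, -0.0]
force: [-3.7, 1.5, 5.5]
opening: 0.0004
gripper_force: 2.8
```

Emit:
apply_moves([
  {"travel": [0,0,1],"roll": 0,"jaw": 0},
  {"travel": [0,0,0],"roll": 0,"jaw": 0},
])

```text
clock: 3.3
tool_pos: [0.486, 0.0217, 0.1242]
orientation: [-180.0, 0.0, -0.0]
force: [-4.8, 2.9, 9.8]
opening: 0.0002
gripper_force: 5.2
```

Emit:
apply_moves([
  {"travel": [0,6,0],"roll": 0,"jaw": 0},
  {"travel": [0,14,0],"roll": 0,"jaw": 0},
  {"travel": [0,22,0],"roll": 0,"jaw": 0},
  {"travel": [0,27,0],"roll": 0,"jaw": 0},
  {"travel": [0,27,-22],"roll": 0,"jaw": 0},
  {"travel": [0,15,-8],"roll": 0,"jaw": 0},
  {"travel": [0,0,0],"roll": 0,"jaw": 0},
])

```text
clock: 4.0
tool_pos: [0.4869, -0.0909, 0.1548]
orientation: [-180.0, -0.1, -0.1]
force: [-0.6, -0.6, -0.1]
opening: 0.0002
gripper_force: 0.0
```

```bash
cat > track.py <<'E'
from h import *
import sys
for i in range(int(sys.argv[1])):
    t=ctrl.get_obs()["clock"];im=ctrl.snapshot("scene");a=angle("scene",im)
    print(round(t,3),np.round(a,1))
o=ctrl.get_obs();print(o["clock"],o["tool_pos"],o["force"])
E
python3 track.py 8
```

```text
4.0 [133.1 151.8  59.2]
4.05 [140.9 151.7  56.8]
4.1 [149.1 159.2  56.3]
4.15 [156.1 166.2  54.5]
4.2 [162.2 164.8  54.6]
4.25 [169.8 167.1  54.7]
4.3 [177.3 168.   55.7]
4.35 [184.1 171.5  58.2]
4.4 [ 0.4861 -0.089   0.1532] [ 0.3809 -0.4079 -0.1543]
```

Emit:
apply_moves([
  {"travel": [-3,-25,0],"roll": 0,"jaw": 0},
  {"travel": [-2,-25,0],"roll": 0,"jaw": 0},
  {"travel": [0,-13,10],"roll": 0,"jaw": 0},
  {"travel": [0,0,10],"roll": 0,"jaw": 0},
  {"travel": [0,0,2],"roll": 0,"jaw": 0},
  {"travel": [0,0,0],"roll": 0,"jaw": 0},
])

```text
clock: 5.0
tool_pos: [0.4808, -0.027, 0.1307]
orientation: [180.0, 0.1, -0.0]
force: [0.3, 0.1, 0.1]
opening: -0.0
gripper_force: 0.0
```

```bash
python3 track.py 60 | tee tr1.txt | awk 'NR%3==0'; tail -1 tr1.txt
```

```text
5.1 [287.8 157.4  53.6]
5.25 [308.9 158.8  52.5]
5.4 [328.2 164.5  53.2]
5.55 [348.6 165.4  55.8]
5.7 [  8.3 175.3  56.1]
5.85 [ 27.6 174.   56.2]
6.0 [ 48.7 174.   60.9]
6.15 [ 68.5 169.8  58.1]
6.3 [ 87.5 163.4  58.6]
6.45 [107.  152.6  56.8]
6.6 [129.2 149.2  58.9]
6.75 [149.6 157.8  58.2]
6.9 [168.4 167.1  56. ]
7.05 [185.1 172.   57.5]
7.2 [200.1 173.7  57.7]
7.35 [217.3 162.6  57.2]
7.5 [235.2 159.7  54.5]
7.65 [250.7 152.5  56.8]
7.8 [268.1 152.   54.6]
7.95 [284.  157.5  55.8]
8.0 [ 0.4813 -0.0265  0.1316] [-0.7043  0.1078 -0.4753]
```

```bash
python3 - <<'E'
from h import *
best=None
for i in range(24):
    t=ctrl.get_obs()["clock"];im=ctrl.snapshot("scene");a=angle("scene",im)[0];d=(a+180)%360-180
    print(round(t,2),round(d,1),end='; ')
    if abs(d)<4: break
tp=ctrl.snapshot("top");print(angle("top",tp))
cv2.imwrite("pics/s2.png",im[:,:,::-1]);cv2.imwrite("pics/t2.png",tp[:,:,::-1])
A_=cv2.resize(im[150:220,210:300][:,:,::-1],(800,600*7//8*800//800),interpolation=cv2.INTER_CUBIC) if 0 else cv2.resize(im[155:220,212:298][:,:,::-1],(794,600),interpolation=cv2.INTER_CUBIC)
cv2.imwrite("pics/pass2.png",A_)
for n,p in(("hub",[*HUB,.1105]),("rimc",[*HUB,.1035])):
    q=pix("scene",p);print(n,q,(q-[212,155])*9.23)
for r in(.06,.105,.132,.166):
    for z in (.1005,.094): print(r,z,(pix("scene",[HUB[0]+r*np.cos(PTR),HUB[1]+r*np.sin(PTR),z])-[212,155])*9.23)
E
```

```text
8.0 -71.6; 8.05 -66.3; 8.1 -61.3; 8.15 -55.2; 8.2 -49.5; 8.25 -46.8; 8.3 -39.0; 8.35 -34.5; 8.4 -30.1; 8.45 -24.6; 8.5 -19.5; 8.55 -13.8; 8.6 -9.6; 8.65 -3.9; (np.float64(3.0406781824197706), np.float64(144.12319594185755), np.float64(58.921665037476124))
hub [250.3578 179.2005] [354.0422 223.3702]
rimc [250.3963 180.8613] [354.3979 238.6998]
0.06 0.1005 [472.4927 311.7956]
0.06 0.094 [472.496  326.0633]
0.105 0.1005 [564.7329 363.8457]
0.105 0.094 [564.4716 378.2248]
0.132 0.1005 [621.718  396.0017]
0.132 0.094 [621.2886 410.447 ]
0.166 0.1005 [695.3053 437.5261]
0.166 0.094 [694.6534 452.0538]
```

View pics/pass2.png

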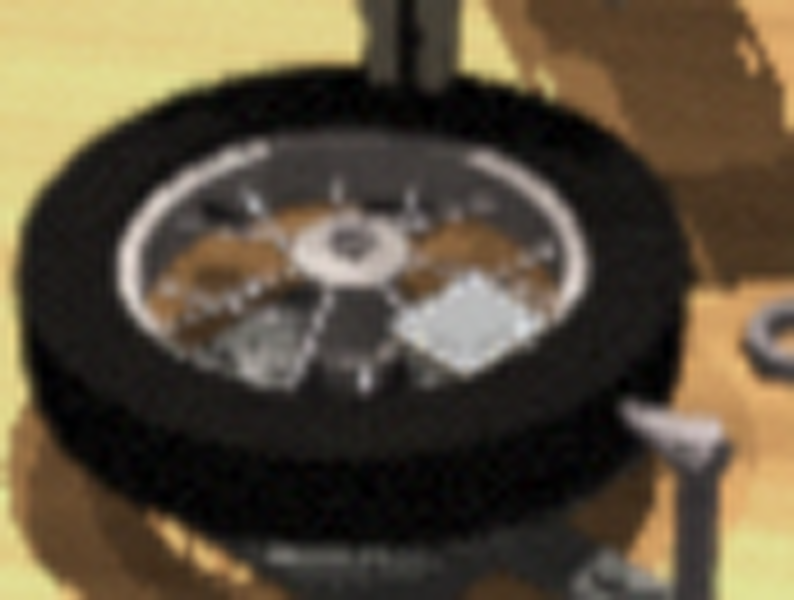

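The fingertip sits behind at (410,80), the plate's centre is at (469,325), the pointer tip at (622,403) and the hub nut at (350,238). The plate is about 3° short of the line, which agrees with the -3.9° reading to within about 1°. This is the second pass, at 1.83 rad/s. I'll wait for the wheel to slow.

Emit:
apply_moves([
  {"travel": [0,0,0],"roll": 0,"jaw": 0},
  {"travel": [0,0,0],"roll": 0,"jaw": 0},
  {"travel": [0,0,0],"roll": 0,"jaw": 0},
  {"travel": [0,0,0],"roll": 0,"jaw": 0},
  {"travel": [0,0,0],"roll": 0,"jaw": 0},
  {"travel": [0,0,0],"roll": 0,"jaw": 0},
  {"travel": [0,0,0],"roll": 0,"jaw": 0},
  {"travel": [0,0,0],"roll": 0,"jaw": 0},
  {"travel": [0,0,0],"roll": 0,"jaw": 0},
  {"travel": [0,0,0],"roll": 0,"jaw": 0},
])

```text
clock: 9.75
tool_pos: [0.4813, -0.0265, 0.1316]
orientation: [-180.0, -0.0, -0.0]
force: [0.9, -0.1, -0.3]
opening: 0.0004
gripper_force: 0.0
```

Emit:
apply_moves([
  {"travel": [0,0,0],"roll": 0,"jaw": 0},
  {"travel": [0,0,0],"roll": 0,"jaw": 0},
  {"travel": [0,0,0],"roll": 0,"jaw": 0},
  {"travel": [0,0,0],"roll": 0,"jaw": 0},
  {"travel": [0,0,0],"roll": 0,"jaw": 0},
  {"travel": [0,0,0],"roll": 0,"jaw": 0},
  {"travel": [0,0,0],"roll": 0,"jaw": 0},
  {"travel": [0,0,0],"roll": 0,"jaw": 0},
  {"travel": [0,0,0],"roll": 0,"jaw": 0},
  {"travel": [0,0,0],"roll": 0,"jaw": 0},
])

```text
clock: 10.75
tool_pos: [0.4812, -0.0265, 0.1316]
orientation: [-180.0, 0.0, -0.0]
force: [0.6, -0.2, -0.3]
opening: 0.0004
gripper_force: 0.0
```

Emit:
apply_moves([
  {"travel": [0,0,0],"roll": 0,"jaw": 0},
  {"travel": [0,0,0],"roll": 0,"jaw": 0},
  {"travel": [0,0,0],"roll": 0,"jaw": 0},
  {"travel": [0,0,0],"roll": 0,"jaw": 0},
  {"travel": [0,0,0],"roll": 0,"jaw": 0},
  {"travel": [0,0,0],"roll": 0,"jaw": 0},
  {"travel": [0,0,0],"roll": 0,"jaw": 0},
  {"travel": [0,0,0],"roll": 0,"jaw": 0},
  {"travel": [0,0,0],"roll": 0,"jaw": 0},
  {"travel": [0,0,0],"roll": 0,"jaw": 0},
])

```text
clock: 11.75
tool_pos: [0.4813, -0.0265, 0.1316]
orientation: [180.0, -0.0, -0.0]
force: [0.2, 0.1, -1.2]
opening: 0.0001
gripper_force: 0.0
```

```bash
python3 track.py 2
```

```text
11.75 [282.3 159.2  54.7]
11.8 [285.  156.6  52.6]
11.85 [ 0.4813 -0.0265  0.1315] [ 0.3545  0.4564 -0.391 ]
```

Emit:
apply_moves([
  {"travel": [0,0,0],"roll": 0,"jaw": 0},
  {"travel": [0,0,0],"roll": 0,"jaw": 0},
  {"travel": [0,0,0],"roll": 0,"jaw": 0},
  {"travel": [0,0,0],"roll": 0,"jaw": 0},
  {"travel": [0,0,0],"roll": 0,"jaw": 0},
  {"travel": [0,0,0],"roll": 0,"jaw": 0},
  {"travel": [0,0,0],"roll": 0,"jaw": 0},
])

```text
clock: 12.55
tool_pos: [0.4813, -0.0265, 0.1316]
orientation: [180.0, 0.0, -0.0]
force: [-0.2, 0.0, -0.2]
opening: 0.0008
gripper_force: 0.0
```

```bash
python3 track.py 10
```

```text
12.55 [340.6 164.3  54.2]
12.6 [343.7 166.1  54.1]
12.65 [348.6 167.8  55.9]
12.7 [351.1 165.4  54.7]
12.75 [355.3 168.8  54.4]
12.8 [358.7 173.3  56.6]
12.85 [  2.8 172.3  54.4]
12.9 [  6.2 175.1  55.5]
12.95 [  9.4 175.9  55.1]
13.0 [ 13.2 175.4  54.8]
13.05 [ 0.4812 -0.0265  0.1315] [-0.4967  0.1692 -0.2163]
```

Emit:
apply_moves([
  {"travel": [0,0,0],"roll": 0,"jaw": 0},
  {"travel": [0,0,0],"roll": 0,"jaw": 0},
  {"travel": [0,0,0],"roll": 0,"jaw": 0},
  {"travel": [0,0,0],"roll": 0,"jaw": 0},
  {"travel": [0,0,0],"roll": 0,"jaw": 0},
  {"travel": [0,0,0],"roll": 0,"jaw": 0},
  {"travel": [0,0,0],"roll": 0,"jaw": 0},
  {"travel": [0,0,0],"roll": 0,"jaw": 0},
  {"travel": [0,0,0],"roll": 0,"jaw": 0},
  {"travel": [0,0,0],"roll": 0,"jaw": 0},
])

```text
clock: 14.05
tool_pos: [0.4813, -0.0265, 0.1316]
orientation: [-180.0, -0.0, -0.0]
force: [-0.0, 0.4, -0.2]
opening: 0.0005
gripper_force: 0.0
```

Emit:
apply_moves([
  {"travel": [0,0,0],"roll": 0,"jaw": 0},
  {"travel": [0,0,0],"roll": 0,"jaw": 0},
  {"travel": [0,0,0],"roll": 0,"jaw": 0},
  {"travel": [0,0,0],"roll": 0,"jaw": 0},
  {"travel": [0,0,0],"roll": 0,"jaw": 0},
  {"travel": [0,0,0],"roll": 0,"jaw": 0},
  {"travel": [0,0,0],"roll": 0,"jaw": 0},
  {"travel": [0,0,0],"roll": 0,"jaw": 0},
  {"travel": [0,0,0],"roll": 0,"jaw": 0},
  {"travel": [0,0,0],"roll": 0,"jaw": 0},
])

```text
clock: 15.05
tool_pos: [0.4812, -0.0265, 0.1315]
orientation: [180.0, 0.0, -0.0]
force: [-0.6, -0.3, 0.2]
opening: 0.0005
gripper_force: 0.0
```

Emit:
apply_moves([
  {"travel": [0,0,0],"roll": 0,"jaw": 0},
  {"travel": [0,0,0],"roll": 0,"jaw": 0},
  {"travel": [0,0,0],"roll": 0,"jaw": 0},
  {"travel": [0,0,0],"roll": 0,"jaw": 0},
  {"travel": [0,0,0],"roll": 0,"jaw": 0},
  {"travel": [0,0,0],"roll": 0,"jaw": 0},
  {"travel": [0,0,0],"roll": 0,"jaw": 0},
  {"travel": [0,0,0],"roll": 0,"jaw": 0},
  {"travel": [0,0,0],"roll": 0,"jaw": 0},
  {"travel": [0,0,0],"roll": 0,"jaw": 0},
])

```text
clock: 16.05
tool_pos: [0.4813, -0.0265, 0.1316]
orientation: [-180.0, -0.0, -0.0]
force: [0.2, 0.2, -0.1]
opening: 0.0003
gripper_force: 0.0
```

Emit:
apply_moves([
  {"travel": [0,0,0],"roll": 0,"jaw": 0},
  {"travel": [0,0,0],"roll": 0,"jaw": 0},
  {"travel": [0,0,0],"roll": 0,"jaw": 0},
  {"travel": [0,0,0],"roll": 0,"jaw": 0},
  {"travel": [0,0,0],"roll": 0,"jaw": 0},
  {"travel": [0,0,0],"roll": 0,"jaw": 0},
  {"travel": [0,0,0],"roll": 0,"jaw": 0},
  {"travel": [0,0,0],"roll": 0,"jaw": 0},
  {"travel": [0,0,0],"roll": 0,"jaw": 0},
  {"travel": [0,0,0],"roll": 0,"jaw": 0},
])

```text
clock: 17.05
tool_pos: [0.4813, -0.0265, 0.1316]
orientation: [180.0, -0.0, -0.0]
force: [-0.3, -0.3, 0.5]
opening: 0.0004
gripper_force: 0.0
```

```bash
python3 track.py 2
```

```text
17.05 [253.5 150.   54.3]
17.1 [256.2 147.8  54.5]
17.15 [ 0.4813 -0.0265  0.1316] [ 0.922   0.2765 -0.4105]
```

Emit:
apply_moves([
  {"travel": [0,0,0],"roll": 0,"jaw": 0},
  {"travel": [0,0,0],"roll": 0,"jaw": 0},
  {"travel": [0,0,0],"roll": 0,"jaw": 0},
  {"travel": [0,0,0],"roll": 0,"jaw": 0},
  {"travel": [0,0,0],"roll": 0,"jaw": 0},
  {"travel": [0,0,0],"roll": 0,"jaw": 0},
  {"travel": [0,0,0],"roll": 0,"jaw": 0},
  {"travel": [0,0,0],"roll": 0,"jaw": 0},
  {"travel": [0,0,0],"roll": 0,"jaw": 0},
  {"travel": [0,0,0],"roll": 0,"jaw": 0},
])

```text
clock: 18.15
tool_pos: [0.4813, -0.0265, 0.1316]
orientation: [-180.0, -0.0, -0.0]
force: [-0.3, 0.9, 1.2]
opening: 0.0001
gripper_force: 0.0
```

```bash
python3 - <<'E'
from h import *
T=[];D=[]
for i in range(24):
    T.append(ctrl.get_obs()["clock"]);D.append((angle("scene",ctrl.snapshot("scene"))[0]+180)%360-180)
T=np.array(T);D=np.array(D);print(np.c_[T,D][::3])
for k in(0,12):
    p=np.polyfit(T[k:],D[k:],1);tm=T[k:].mean();print("w",p[0],"at",tm)
    # subtract decel 5 deg/s2
    q=np.polyfit(T[k:],D[k:]+2.5*(T[k:]-T[-1])**2,1);f=np.poly1d([-2.5,0,0]);
    tt=np.linspace(T[-1],T[-1]+2,2001);v=np.polyval(q,tt)-2.5*(tt-T[-1])**2
    print("reaches -2,-0.7:",np.interp([-2,-.7],v,tt))
print(ctrl.get_obs()["clock"])
E
```

```text
[[ 18.15   -59.5745]
 [ 18.3    -52.1991]
 [ 18.45   -46.7919]
 [ 18.6    -40.6205]
 [ 18.75   -34.4143]
 [ 18.9    -29.9863]
 [ 19.05   -24.5647]
 [ 19.2    -19.088 ]]
w 37.454416274891535 at 18.724999999999998
reaches -2,-0.7: [19.7121 19.7522]
w 35.9024718727788 at 19.025000000000002
reaches -2,-0.7: [19.715  19.7552]
19.35
```

I predict the stop point will be reached at about 19.73 s at 33°/s. It is now 19.35, so I wait three rows and then descend, with contact about 0.08 s into the fourth row.

Emit:
apply_moves([
  {"travel": [0,0,0],"roll": 0,"jaw": 0},
  {"travel": [0,0,0],"roll": 0,"jaw": 0},
  {"travel": [0,0,0],"roll": 0,"jaw": 0},
  {"travel": [0,0,7],"roll": 0,"jaw": 0},
  {"travel": [0,0,1.5],"roll": 0,"jaw": 0},
  {"travel": [0,0,0],"roll": 0,"jaw": 0},
  {"travel": [0,0,0],"roll": 0,"jaw": 0},
])

```text
clock: 20.05
tool_pos: [0.4814, -0.0267, 0.1237]
orientation: [180.0, -0.0, 0.0]
force: [-4.3, -0.0, 12.8]
opening: 0.0002
gripper_force: 6.6
```

```bash
python3 track.py 4; python3 - <<'E'
from h import *
im=ctrl.snapshot("scene")
cv2.imwrite("pics/end.png",cv2.resize(im[155:220,212:298][:,:,::-1],(794,600),interpolation=cv2.INTER_CUBIC))
tp=ctrl.snapshot("top");print(angle("top",tp),angle("scene",im));cv2.imwrite("pics/endtop.png",cv2.resize(tp[145:235,205:315][:,:,::-1],(733,600),interpolation=cv2.INTER_CUBIC))
E
```

```text
20.05 [  0.4 175.4  53.5]
20.1 [  0.4 175.1  53.5]
20.15 [  0.3 175.3  53.4]
20.2 [  0.4 175.4  53.6]
20.25 [ 0.4815 -0.0267  0.1238] [-3.954  -0.3604 12.7429]
(np.float64(1.9176978711223998), np.float64(144.15288612106878), np.float64(57.85155472810735)) (np.float64(0.32140332033940516), np.float64(175.26496176359493), np.float64(53.55191864353584))
```

View pics/end.png

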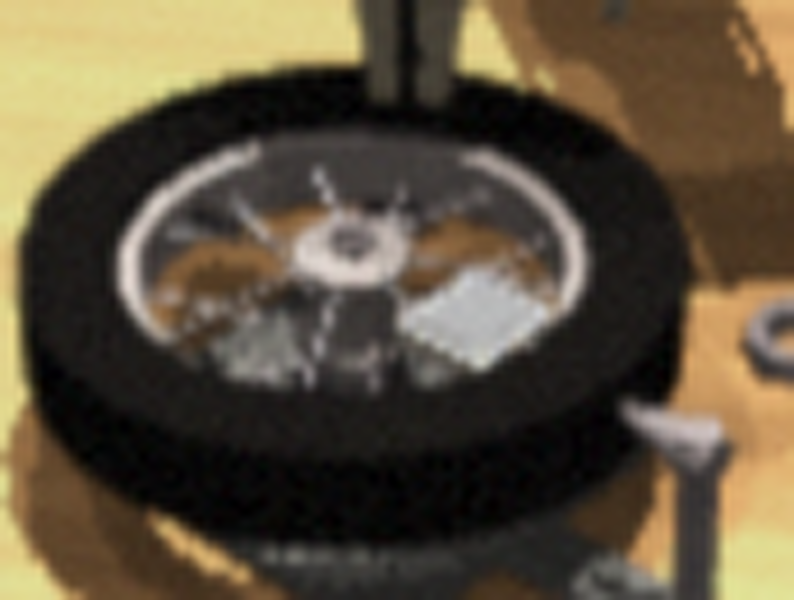

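View pics/endtop.png

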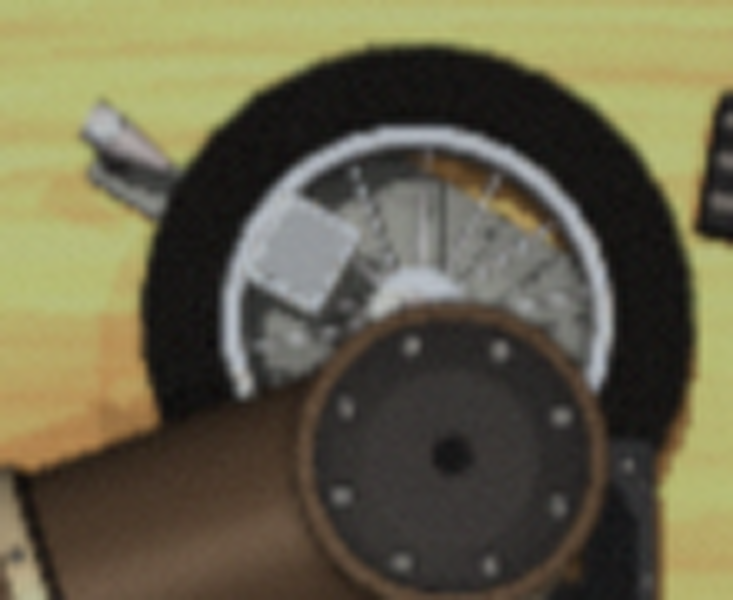

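The wheel is at rest, with the plate at (476,315) in the scene crop and (300,250) in the top crop. It lies in line with the pointer to within about 1–2°. The fingertip is pressing on the tyre with about 13 N, so I'm handing in.

```bash
python3 -c "
from plant import ctrl
print(ctrl.close_job())"
```

```text
the job is handed in; nothing more can be done
None
```

I flicked the wheel counter-clockwise and let the reflector run freely past the pointer three times. On the fourth approach I stopped it in one press, with the reflector about 1–2° from the pointer by the cameras; the fingertip is still holding the tyre with about 13 N, and I handed the job in at about 20 s.

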